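# Roll the metal rod into the measuring trough and close the cursor on it

### The job

Measure the loose aluminium rod: with the fingertips, roll it along the bench by its side, up the ramp and into the V-trough of the wooden measuring board, so that it lies fully down in the V. Then push the sliding cursor along until the rod is closed up, without gaps, between the cursor's jaw and the fixed zero stop, and leave it so. Only push, gently: grip and lift nothing, and leave the bottle, the jar and the mortar where they stand.

Things in the scene. Friction and masses are not known exactly. Their poses are not given: they have to be found in the camera images.
- board: varnished wooden measuring board fixed to the bench, 295 mm long (y = -130 to 165), 100 mm deep (x = -63 to 37), with a V-trough along its own y axis. Origin on the bench under the bottom line of the V; x points from the ramp across the V, z up. Back flank: 60 deg, from the bottom line (3 mm high) to x = 15, 29 mm high, with a white scale; then a flat rail 29 mm high
- lip (a point): middle of the flat lip between ramp and V, at board (-16, 0, 11) mm, axes as the board. All along the board a plain ramp rises from bench level at board x = -63 to the lip, 11 mm high, flat from x = -18 to -14; then the V's front flank goes down at 30 deg to its bottom line at x = 0. The rod rolls over the lip towards board +x and drops in
- seat (a point): fixed point at board (-4.6, 0, 20.1) mm, axes as the board: on the line, parallel to board y, on which the rod's axis lies when the rod is fully down in the V
- stop_face (a point): point on the trough-side face of the zero stop, level with the seated rod's axis: board (-4.6, -115, 20.1) mm, axes as the board. The stop is a fixed aluminium plate across the trough, 45 mm high, 12 mm thick (y = -127 to -115), x = -23 to 37. The rod's end must meet this face
- cursor (a joint): position of the sliding cursor, m: 0 at its open end, growing as its jaw slides towards the zero stop (board -y), travel 0.16. Jaw-to-stop gap = 0.230 m minus this, so about 0.090 when closed on the rod. Friction about 1.5 N and light damping; it stays where it is left. Pushing the rod along with it takes about 1 N more; over 30 N is too rough for it
- jaw_back (a point): point on the jaw's back, the face turned away from the stop (towards board +y), 45 mm above the bench, at board x = -4.6; push here towards board -y. The jaw is an upright aluminium plate across the trough, 10 mm thick, 12.5 to 62.5 mm above the bench, board x = -20 to 15. From x = 13 to 43 a black saddle, 45 mm high, rides on the rail, reaching 26 mm behind the jaw's back
- jaw_face (a point): point on the jaw's front, the face turned to the zero stop and the rod, level with the seated rod's axis; axes as the board
- rod_center (a point): centre of the loose polished aluminium rod, a plain slippery round bar 25 mm in diameter, 140 mm long, about 0.19 kg, lying on the bench before the ramp, within 0.2 rad of parallel to the trough and lengthways between stop and jaw. Its y axis is the rod's axis; x and z turn as it rolls. Centre 12.5 mm above the bench at the start, 23.5 on the lip, 20 when seated.
- rod: the same rod; origin at its centre, y along its axis. It rolls easily under a light push and soon stops when let go; friction about 0.3 on bench, board and fingers. A few newtons roll it; pushing or squeezing it with over 25 N is too rough
- bottle: bystander: brown reagent bottle with black cap, 72 mm in diameter, 160 mm high, origin at the centre of its underside; leave it alone
- jar: bystander: small green jar with black cap, 48 mm in diameter, 62 mm high, origin at the centre of its underside; leave it alone
- mortar: bystander: white porcelain mortar with its pestle in it, 104 mm across the rim, bowl 56 mm high, pestle up to 92 mm, origin at the centre of its underside; leave it alone
Mind the look-alikes: they are no part of the job. Several things look just like the rod: the one meant starts nearest to the robot's base.

How it is judged (in metres and radians):
On the way:
1. the rod lies fully down in the V-trough, between the stop and the open cursor (x of rod_center in the frame of seat between -0.002 and 0.002 m and z of rod_center in the frame of seat between -0.002 and 0.002 m and angle between the y axis of rod and the y axis of seat, either way round below 0.02 rad and y of rod_center in the frame of stop_face above 0.068 m and value of joint cursor below 0.06 m), for 0.3 s.
At the end, for the whole second after the job is handed in: the rod lies at rest fully down in the V (axis within 2 mm of the seat line in board x and z, and parallel within 0.02 rad), its end within 2 mm of the zero stop, and the cursor's jaw closed on its other end (jaw-to-stop gap 138 to 142.5 mm) (x of rod_center in the frame of seat between -0.002 and 0.002 m and z of rod_center in the frame of seat between -0.002 and 0.002 m and angle between the y axis of rod and the y axis of seat, either way round below 0.02 rad and y of rod_center in the frame of stop_face between 0.068 and 0.072 m and y of jaw_face in the frame of stop_face between 0.138 and 0.1425 m and linear speed of rod below 0.01 m/s); the robot touches nothing.
It fails at once if the rod is lifted (centre over 32 mm above the bench) or tipped up by an end (height (world z) of rod_center above 0.032 m or angle between rod_center's own y axis and vertical below 1.4 rad or angle between rod_center's own y axis and vertical above 1.742 rad).
It fails at once if the rod is gripped or pushed hard (fingers on the rod over 30 N) (contact force between the fingers and rod above 30 N).
It fails at once if the cursor is gripped or forced (fingers on it over 35 N) (contact force between the fingers and cursor above 35 N).
It fails at once if the bottle, the jar or the mortar is moved by over 15 mm or tilted (distance of any of bottle, jar, mortar from where it was at the start of the episode above 0.015 m or angle between any of bottle, jar, mortar's own z axis and vertical above 0.2 rad).
It also fails if it takes over 48 s, if anything falls off the work surface, if the arm or the gripper's body presses on something with over 40 N, if the wrist force passes 120 N, or if a joint passes its speed limit or range.

### The arm

A 6-joint arm with a two-finger parallel gripper is mounted at the origin on the work surface. World frame = base frame: x ahead of the robot, y to its left, z up, the work surface at z = 0. Lengths are in mm, angles in rad, forces in N, time in s.
With the tool pointing down it reaches from about 325 to 900 mm from the base axis. Payload 6.1 kg.
Tool frame: the origin (TCP) lies between the finger pads; the fingertips stand 25 mm ahead of it and the grasp point (between the pads) lies 6 mm ahead of it; z points along the fingers, x is the direction in which the jaws open and shut, and the axes are right-handed (so a half turn about z gives the same grasp; the last joint's range is limited). The gripper opens to 85 mm and grips with 20 to 120 N. Pads are 22 mm wide; open, the fingers measure 114 mm over their backs; the gripper's body (76 mm by 85 mm) begins 54 mm behind the grasp point. The pads swing forward as they close: fully open they stand 13 mm farther back than shut.
Start: joints at [1.117, 0.22, 1.526, -0, 1.395, -0.126], TCP at [201.224, 591.714, 256.3] pointing down, gripper open.
Joint ranges: [-2.98, 2.98], [-0.91, 2.08], [0.09, 2.57], [-1.24, 4.39], [0.2, 2.65], [-2.68, 2.68]. Speed limits (rad/s): [2.57, 2.57, 3.01, 3.14, 3.14, 3.14].

### API

Orientations are given as a rotation vector (axis times angle).
In Python, from station import read_state, optics, job gives the robot as it stands.
- The arm moves only by the shell command python3 -m jog 'ROWS' [FORCE]. ROWS is JSON, a list that holds one entry, the list of rows, each a list of 7 numbers: the opening in per cent of the stroke, from 0 (shut) to 100 (fully open), then the shift along the world's x, y, z in mm, then the turn, a rotation vector about the world's x, y, z in degrees. A call has 1 to 5 rows; each row is the pose to reach, as a shift and turn from the pose commanded when the call began; what a row does not reach only later rows make up. A row lasts 1/12 s, in which the tool goes at most 41.7 mm and 7.16 degrees, less where a joint would pass 70% of its speed; a pose out of reach is approached as far as the arm can. A call with a gripper value outside its range is refused whole. The fingers move at their own pace and stop on an object; FORCE is the grip in N (left out, the last holds). Time passes only in rows, so rows that repeat a pose let the fingers close. It gives the time, the measured TCP pose, the force and the opening at its end, in the units of the state.
- read_state(): the state, without advancing time (a new reading comes with each control period).
- optics.snapshot(name): name is "side" or "top" or "wrist"; returns a dict with "color" (400x640x3 uint8, red, green, blue), "fx", "fy", "cx", "cy" (pixels), "k1" (the pictures are not rectified: a ray, as slopes to the right and down, at radius r is drawn at 1 + k1 r^2 times it, then the intrinsics apply), "rvec" (rotation vector, rad) and "tvec" (3), from world to camera coordinates, as OpenCV has them. Camera axes: x right, y down, z forward; pixel columns grow to the right and rows downward; lengths in mm; the calibration is good to about 2 mm. A picture is of the moment at which its call begins. There is no depth.
- job.sign_off(): hands the job in, once; it reports no verdict.
The state is a dict: "t": time; "joints": joint angles; "joint_velocities": joint speeds; "effort": joint torques, N m; "ee_pos": TCP position; "tcp_rot": TCP orientation; "force": force on the tool from outside, world axes, zero at the start; "ft_torque": the same for the moment, N m; "opening": finger opening in mm.
Only numpy, scipy, OpenCV 4.12 (cv2) and the standard library are available. Lean on these libraries where they do the work, as an engineer would, in place of code of your own. Each camera call takes 0.05 s, during which the arm holds its last target.

## Working session

There is one attempt and no reset: what is moved stays moved. The work goes in short steps, Python scripts to look and compute and a shell command to move; the robot and the scene stay as the last step left them, time stands still between calls to the robot, and variables do not carry over. Pictures are saved under pics/ and viewed, and the job is handed in when it is done.

```bash
ls; mkdir -p pics; python3 - <<'E'
from station import read_state, optics, job
import cv2
print(read_state())
for n in ["side","top","wrist"]:
    s=optics.snapshot(n); cv2.imwrite(f"pics/{n}0.png",s["color"][:,:,::-1]); print(n,{k:v for k,v in s.items() if k!="color"})
E
```

```text
pics
{'t': 0.0, 'joints': array([ 1.11685556e+00,  2.21256331e-01,  1.52762285e+00,  1.18956562e-05,
        1.39468155e+00, -1.26067003e-01]), 'joint_velocities': array([-0.0009851 ,  0.00044849,  0.0005352 , -0.00019767,  0.00204476,
       -0.00039154]), 'effort': array([ 3.97277327e-04, -4.96911299e+01, -3.89388621e+01, -4.98605539e-05,
        1.12306720e-02, -7.14429817e-06]), 'ee_pos': array([201.0036043 , 591.20756418, 255.17426055]), 'tcp_rot': array([ 2.55345314,  1.82856806, -0.00272775]), 'force': array([-0.21112477,  0.71809202,  0.13204274]), 'ft_torque': array([-0.00774237, -0.00932725, -0.03553945]), 'opening': 85.65340885563876}
side {'fx': 502.90593519151025, 'fy': 502.90593519151025, 'cx': 313.31593254272144, 'cy': 206.23398792804826, 'k1': -0.024229423743462614, 'rvec': array([ 2.27194978, -0.6946388 ,  0.27315955]), 'tvec': array([-554.95545587,  266.62882522, 1004.02989688])}
top {'fx': 381.4319161499484, 'fy': 381.4319161499484, 'cx': 313.38812470631854, 'cy': 202.87801383326862, 'k1': -0.023256171278064293, 'rvec': array([ 2.07168539, -2.15475586,  0.22124443]), 'tvec': array([-13.50247831, 627.01560524, 960.11080235])}
wrist {'fx': 324.05504451146265, 'fy': 324.05504451146265, 'cx': 318.4098878541768, 'cy': 192.92495851542554, 'k1': -0.06459976620300595, 'rvec': array([-2.35447359, -1.68672364, -0.24314829]), 'tvec': array([-623.68689475,  -37.53796871,  379.43202021])}
```

View pics/side0.png

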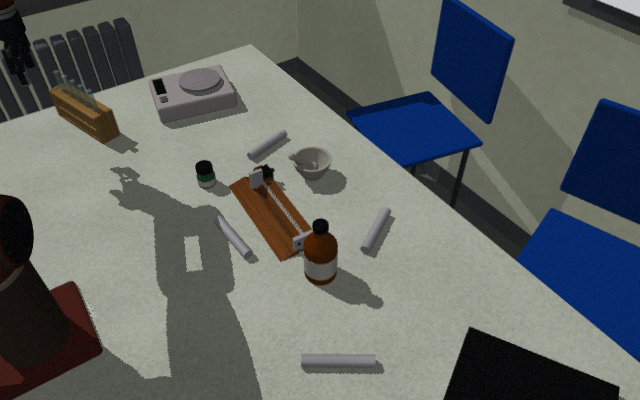

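View pics/top0.png

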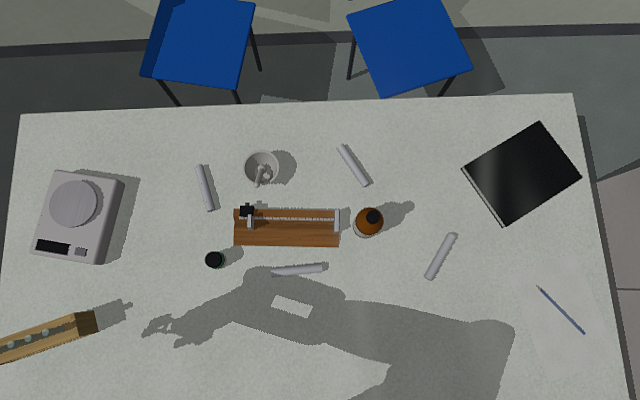

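View pics/wrist0.png

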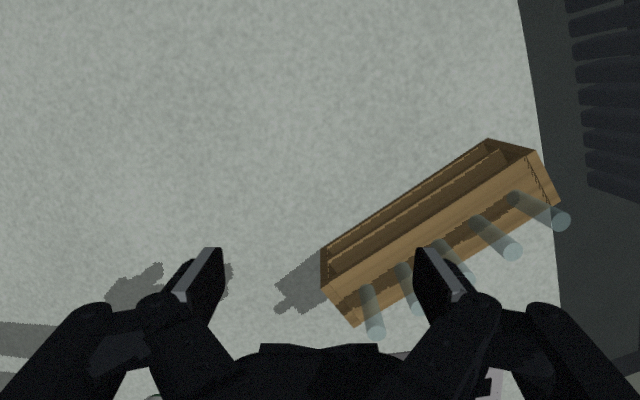

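The side view shows the board at (272,215), with four rods at (234,236), (267,145), (376,230) and (338,360). In the top view the rods are at (300,269), (205,187), (353,165) and (440,256). The board is at (287,227), with the cursor on its left (249,215) and the stop on its right (337,220). Next I'll measure all of these.

```bash
cat > h.py <<'E'
import numpy as np, cv2
from station import read_state, optics, job
def cam(s):
    R=cv2.Rodrigues(np.array(s["rvec"]))[0]; t=np.array(s["tvec"]); return R,t
def ray(s,uv):
    R,t=cam(s); uv=np.atleast_2d(np.array(uv,float))
    d=np.c_[(uv[:,0]-s["cx"])/s["fx"],(uv[:,1]-s["cy"])/s["fy"]]
    x=d.copy()
    for _ in range(20): x=d/(1+s["k1"]*(x**2).sum(1,keepdims=True))
    return -R.T@t, np.c_[x,np.ones(len(x))]@R
def toplane(s,uv,z):
    c,d=ray(s,uv); return c+d*((z-c[2])/d[:,2])[:,None]
def proj(s,P):
    R,t=cam(s); p=np.atleast_2d(P)@R.T+t; x=p[:,:2]/p[:,2:]
    x=x*(1+s["k1"]*(x**2).sum(1,keepdims=True)); return np.c_[x[:,0]*s["fx"]+s["cx"],x[:,1]*s["fy"]+s["cy"]]
def tri(s1,u1,s2,u2):
    c1,d1=ray(s1,u1);c2,d2=ray(s2,u2);d1=d1[0]/np.linalg.norm(d1[0]);d2=d2[0]/np.linalg.norm(d2[0])
    A=np.c_[d1,-d2];k=np.linalg.lstsq(A,c2-c1,rcond=None)[0];a=c1+k[0]*d1;b=c2+k[1]*d2
    return (a+b)/2,np.linalg.norm(a-b)
E
python3 - <<'E'
from h import *
t=optics.snapshot("top"); s=optics.snapshot("side")
for n,im in (("top",t),("side",s)):
    uv={"top":[(300,269),(205,187),(353,165),(440,256)],"side":[(234,236),(267,145),(376,230),(338,360)]}[n]
    P=toplane(im,uv,12.5)
    print(n,[(p[:2].round().tolist(),int(np.hypot(*p[:2]))) for p in P])
    print('cam pos',-cam(im)[0].T@cam(im)[1])
def crop(im,x0,y0,x1,y1,f,name):
    cv2.imwrite(name,cv2.resize(im["color"][y0:y1,x0:x1,::-1],None,fx=f,fy=f,interpolation=cv2.INTER_CUBIC))
crop(t,190,180,400,290,3.8,"pics/topc.png"); crop(s,185,140,345,290,4,"pics/sidec.png")
for n,im in (("top",t),("side",s)):
    hsv=cv2.cvtColor(im["color"],cv2.COLOR_RGB2HSV)
    m=cv2.inRange(hsv,(5,110,60),(20,255,255)); 
    for c in cv2.findContours(m,0,1)[0]:
        if cv2.contourArea(c)>200: print(n,cv2.contourArea(c),cv2.boundingRect(c),cv2.approxPolyDP(c,4,True)[:,0].tolist())
E
```

```text
top [([454.0, 5.0], 454), ([696.0, 269.0], 745), ([744.0, -157.0], 760), ([474.0, -381.0], 608)]
cam pos [ 415.98762659  -31.78397168 1068.21707185]
side [([452.0, 12.0], 452), ([688.0, 265.0], 737), ([739.0, -160.0], 755), ([470.0, -380.0], 604)]
cam pos [ 180.48748216 -744.92624015  894.23245735]
top 1328.5 (0, 313, 97, 51) [[96, 329], [79, 336], [73, 313], [4, 337], [1, 344], [44, 327], [64, 325], [66, 330], [3, 352], [0, 363]]
top 465.0 (254, 209, 80, 9) [[254, 210], [262, 216], [333, 217], [333, 211]]
top 2409.0 (233, 209, 106, 38) [[234, 209], [234, 244], [337, 246], [333, 222], [259, 220], [269, 223], [255, 224], [252, 231]]
top 329.0 (355, 208, 27, 27) [[366, 208], [355, 221], [361, 232], [371, 234], [381, 227], [365, 219], [370, 209]]
side 424.0 (268, 180, 44, 52) [[269, 181], [302, 230], [310, 229], [276, 183]]
side 2216.5 (229, 177, 71, 84) [[230, 185], [278, 258], [294, 253], [291, 238], [299, 233], [267, 192], [265, 199], [251, 189], [248, 177]]
side 1265.5 (49, 86, 62, 58) [[49, 90], [60, 115], [105, 142], [94, 120], [110, 109], [96, 101], [95, 112], [58, 86]]
```

View pics/topc.png

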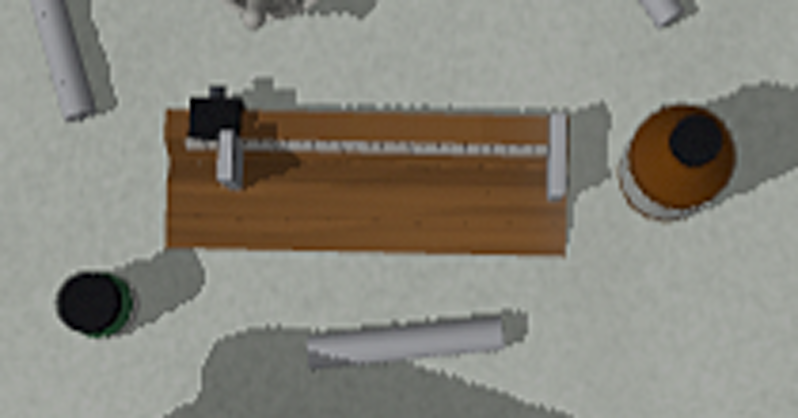

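View pics/sidec.png

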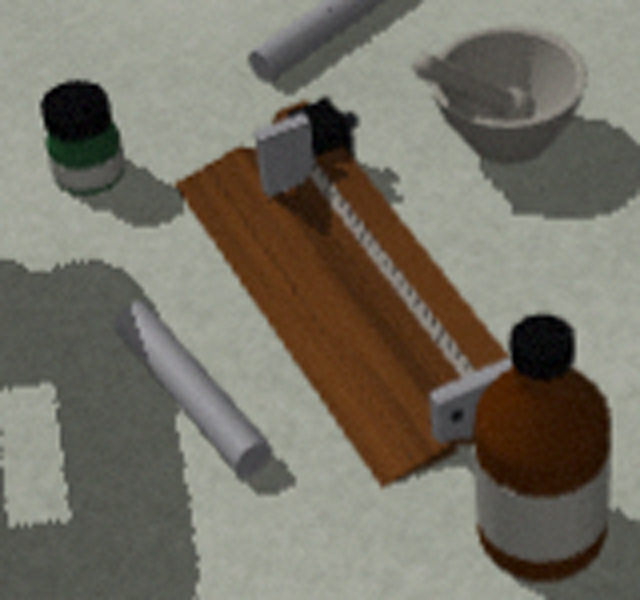

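Of the four rods, the one at side (234,236) / top (300,269) is nearest the base, at 453 mm. The others are at 607, 740 and 757 mm. It also lies in front of the ramp, and both enlarged crops confirm it. Next come the exact poses.

```bash
python3 - <<'E'
from h import *
t=optics.snapshot("top"); s=optics.snapshot("side")
C=lambda l:[(190+x/3.8,180+y/3.8) for x,y in l]
D=lambda l:[(185+x/4,140+y/4) for x,y in l]
print("front top",toplane(t,C([(166,246),(565,254)]),0).round(1).tolist())
print("front side",toplane(s,D([(180,185),(386,484)]),0).round(1).tolist())
print("back top z29",toplane(t,C([(167,109),(548,113)]),29).round(1).tolist())
print("back side z29",toplane(s,D([(504,352)]),29).round(1).tolist())
print("rod top",toplane(t,C([(310,352),(502,333)]),12.5).round(1).tolist())
print("rod side",toplane(s,D([(130,312),(253,457)]),12.5).round(1).tolist())
print("jar/bottle/mortar top cap",toplane(t,C([(93,302)]),62).round(0),toplane(t,C([(695,140)]),160).round(0))
print("jar side cap",toplane(s,D([(76,100)]),62).round(0),toplane(s,D([(542,333)]),160).round(0))
# jaw top edge z62.5: top view
print("jaw top", toplane(t,C([(219,131),(234,131),(219,184),(240,186)]),62.5).round(0).tolist())
# edges subpixel front: lower orange boundary in top
hsv=cv2.cvtColor(t["color"],cv2.COLOR_RGB2HSV); m=cv2.inRange(hsv,(5,110,60),(20,255,255))
pts=[(u,np.where(m[:255,u])[0].max()+.5) for u in range(238,336)]
P=toplane(t,pts,0); k=np.polyfit(P[:,1],P[:,0],1); print("front fit x=k0*y+k1",k, (P[:,0]-np.polyval(k,P[:,1])).std(), P[[0,-1]])
pts=[(u,np.where(m[200:255,u])[0].min()+199.5) for u in range(264,332)]
P=toplane(t,pts,29); k=np.polyfit(P[:,1],P[:,0],1); print("back fit",k,(P[:,0]-np.polyval(k,P[:,1])).std())
# rod: bright edges
h=hsv[255:290,265:335]; print()
E
```

```text
front top [[528.7, 189.3, 0.0], [511.4, -104.3, 0.0]]
front side [[528.1, 184.1, 0.0], [510.5, -105.3, 0.0]]
back top z29 [[625.8, 182.9, 29.0], [611.8, -95.3, 29.0]]
back side z29 [[607.3, -80.9, 29.0]]
rod top [[447.3, 83.1, 12.5], [455.4, -55.2, 12.5]]
rod side [[446.2, 86.8, 12.5], [453.6, -55.2, 12.5]]
jar/bottle/mortar top cap [[485. 227.  62.]] [[ 566. -180.  160.]]
jar side cap [[486. 229.  62.]] [[ 565. -181.  160.]]
jaw top [[602.0, 139.0, 62.0], [601.0, 129.0, 62.0], [564.0, 139.0, 62.0], [562.0, 125.0, 62.0]]
front fit x=k0*y+k1 [6.16053901e-02 5.17792139e+02] 0.7872973842403894 [[528.88558932 177.16490396   0.        ]
 [512.72980765 -94.03083467   0.        ]]
back fit [5.93891147e-02 6.15172405e+02] 0.7819102139655216
```

```bash
python3 - <<'E'
from h import *
st=read_state(); R=cv2.Rodrigues(st["tcp_rot"])[0]; print(R.round(3))
psi=-0.0605
yb=np.array([-np.sin(psi),np.cos(psi)]);xb=np.array([np.cos(psi),np.sin(psi)])
for sg in (1,-1):
    for a in [yb]:
        cur=np.arctan2(R[1,0],R[0,0]); tgt=np.arctan2(sg*a[1],sg*a[0]); print(sg,"turn deg",np.degrees((tgt-cur+np.pi)%(2*np.pi)-np.pi))
O=np.array([581,20.]);print("rod c board",[(np.array([450.7,15])-O)@xb,(np.array([450.7,15])-O)@yb])
print(st["ee_pos"])
E
```

```text
[[ 0.322  0.947 -0.   ]
 [ 0.947 -0.322 -0.   ]
 [-0.    -0.    -1.   ]]
1 turn deg 15.313810582129612
-1 turn deg -164.6861894178704
rod c board [np.float64(-129.75929194434121), np.float64(-12.86919399586572)]
[201.16001328 591.61739992 256.03941118]
```

```bash
python3 -m jog '[[[100,13,-38,-7,0,0,3],[100,26,-76,-14,0,0,6],[100,39,-114,-21,0,0,9],[100,52,-152,-28,0,0,12],[100,65,-190,-35,0,0,15.3]]]' && python3 -m jog '[[[100,13,-38,-7,0,0,0],[100,26,-76,-14,0,0,0],[100,39,-114,-21,0,0,0],[100,52,-152,-28,0,0,0],[100,65,-190,-35,0,0,0]]]'
```

```text
t: 0.77
ee_pos: [266.3, 400.1, 220.9]
tcp_rot: [2.284, 2.157, 0.0]
force: [0.8, 0.3, 0.2]
opening: 85.3
t: 1.18
ee_pos: [331.4, 210.1, 186.3]
tcp_rot: [2.287, 2.153, 0.002]
force: [1.2, -0.1, 0.5]
opening: 85.5
```

```bash
python3 -m jog '[[[100,15,-38,-7,0,0,0],[100,30,-76,-14,0,0,0],[100,45,-114,-21,0,0,0],[100,60,-152,-28,0,0,0],[100,72,-190,-35,0,0,0]]]'; python3 -c "
from h import *
st=read_state();R=cv2.Rodrigues(st['tcp_rot'])[0];print(st,R.round(3))"
```

```text
t: 1.6
ee_pos: [404.0, 19.5, 151.6]
tcp_rot: [2.287, 2.152, 0.002]
force: [0.5, 0.2, 0.8]
opening: 85.2
{'t': 1.6, 'joints': array([-1.47280465e-01, -2.28360984e-01,  2.17853232e+00,  9.76003143e-05,
        1.18936724e+00, -1.65706231e+00]), 'joint_velocities': array([-1.11476837,  0.41627931, -0.16343871,  0.00519515, -0.25512077,
       -1.10641827]), 'effort': array([  5.10531262, -27.25113273, -33.80126238,  -0.19303411,
         0.64347379,   1.40972726]), 'ee_pos': array([404.04925562,  19.54593317, 151.60562104]), 'tcp_rot': array([2.28707280e+00, 2.15154043e+00, 2.11080766e-03]), 'force': array([0.52211344, 0.18632363, 0.84926683]), 'ft_torque': array([ 0.01783869, -0.01989045, -0.01432724]), 'opening': 85.20566915178867} [[ 0.061  0.998  0.002]
 [ 0.998 -0.061 -0.   ]
 [-0.     0.002 -1.   ]]
```

```bash
python3 -m jog '[[[100,0,0,-30,0,0,0],[100,0,0,-60,0,0,0],[100,0,0,-90,0,0,0],[100,0,0,-100,0,0,0],[100,0,0,-100,0,0,0]]]'; python3 - <<'E'
from h import *
st=read_state();print(st["ee_pos"],st["force"])
s=optics.snapshot("side");t=optics.snapshot("top")
cv2.imwrite("pics/s1.png",cv2.resize(s["color"][130:300,140:340,::-1],None,fx=4,fy=4*.85,interpolation=2))
cv2.imwrite("pics/t1.png",cv2.resize(t["color"][180:310,190:400,::-1],None,fx=3.8,fy=3.8,interpolation=2))
E
```

```text
t: 2.02
ee_pos: [400.4, 21.8, 48.4]
tcp_rot: [-2.285, -2.149, 0.006]
force: [-0.7, 0.6, 0.2]
opening: 85.6
[400.42466298  21.80453623  48.42247756] [-0.71612318  0.60617366  0.16175881]
```

View pics/s1.png

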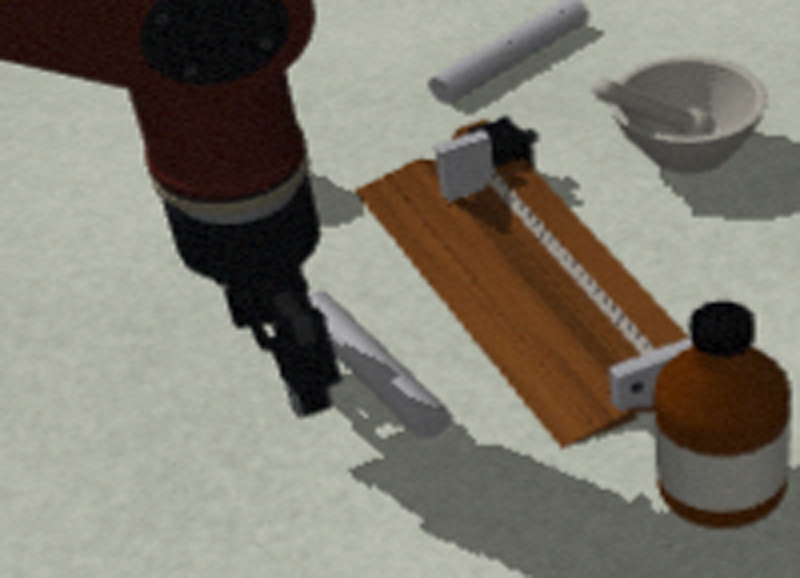

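View pics/t1.png

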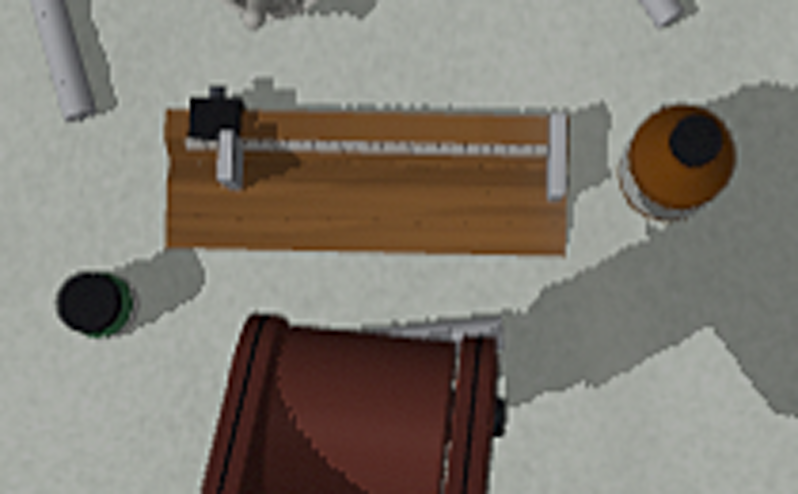

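The side crop shows the near fingertip at (312,408), which is full-image (218,250). The rod is just ahead of it. Next I'll work out the tip height.

```bash
python3 - <<'E'
from h import *
s=optics.snapshot("side"); st=read_state(); print(st["ee_pos"])
def full(x,y): return (140+x/4,130+y/3.4)
for uv in [(300,414),(312,415),(328,406),(340,378)]:
    c,d=ray(s,full(*uv)); 
    for y in (-23,-35): k=(y-c[1])/d[0,1]; print(uv,y,(c+k*d[0]).round(1))
for z in (13,23,36): print(z,[(4*(p[0]-140),3.4*(p[1]-130)) for p in proj(s,[[400+11,-35,z],[389,-35,z],[389,-21,z],[411,-21,z]]).round(1)])
E
```

```text
[404.11047167  21.64509312  52.27830648]
(300, 414) -23 [389.5 -23.   32.6]
(300, 414) -35 [386. -35.  47.]
(312, 415) -23 [396.  -23.   27.2]
(312, 415) -35 [392.4 -35.   41.6]
(328, 406) -23 [406.3 -23.   29.5]
(328, 406) -35 [402.5 -35.   43.9]
(340, 378) -23 [417.  -23.   50.7]
(340, 378) -35 [413.  -35.   64.7]
13 [(np.float64(349.20000000000005), np.float64(430.44000000000005)), (np.float64(314.0), np.float64(445.0599999999999)), (np.float64(302.79999999999995), np.float64(431.4599999999999)), (np.float64(338.0), np.float64(416.84))]
23 [(np.float64(346.79999999999995), np.float64(420.92)), (np.float64(311.20000000000005), np.float64(435.5400000000001)), (np.float64(300.4), np.float64(421.59999999999997)), (np.float64(335.6), np.float64(407.32000000000005))]
36 [(np.float64(343.6), np.float64(408.0)), (np.float64(308.0), np.float64(422.96000000000004)), (np.float64(296.79999999999995), np.float64(409.02000000000004)), (np.float64(332.4), np.float64(394.73999999999995))]
```

```bash
python3 -m jog '[[[100,0,-2,-8,0,0,0],[100,0,-4,-16,0,0,0],[100,0,-6,-24,0,0,0],[100,0,-6,-29,0,0,0],[100,0,-6,-31,0,0,0]]]';python3 -m jog '[[[100,0,0,0,0,0,0],[100,5,0,0,0,0,0],[100,10,0,0,0,0,0],[100,13,0,0,0,0,0]]]'; python3 - <<'E'
from h import *
st=read_state();print(st["ee_pos"],st["force"])
s=optics.snapshot("side")
cv2.imwrite("pics/s2.png",cv2.resize(s["color"][170:290,180:320,::-1],None,fx=5,fy=5,interpolation=2))
E
```

```text
t: 2.58
ee_pos: [402.4, 15.7, 19.2]
tcp_rot: [-2.287, -2.152, 0.002]
force: [-0.9, 0.4, 0.2]
opening: 85.4
t: 2.92
ee_pos: [417.6, 15.6, 20.8]
tcp_rot: [2.287, 2.152, 0.002]
force: [0.3, 0.2, 0.6]
opening: 85.4
[417.62857909  15.6121968   20.83253138] [0.31520311 0.1960101  0.62991711]
```

View pics/s2.png

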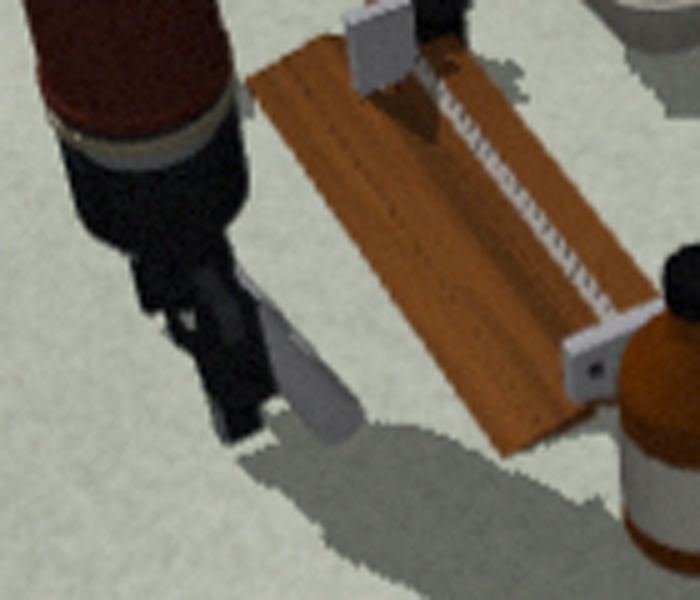

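The side crop shows the fingertips just behind the rod and close to the bench; the near tip is at crop (235,435). I'll push along board +x in small steps.

```bash
python3 -m jog '[[[100,4,-0.2,0,0,0,0],[100,8,-0.5,0,0,0,0],[100,12,-0.7,0,0,0,0],[100,16,-1,0,0,0,0],[100,20,-1.2,0,0,0,0]]]';python3 -m jog '[[[100,4,-0.2,0,0,0,0],[100,8,-0.5,0,0,0,0],[100,12,-0.7,0,0,0,0],[100,16,-1,0,0,0,0],[100,20,-1.2,0,0,0,0]]]'; python3 - <<'E'
from h import *
st=read_state();print(st["ee_pos"],st["force"])
s=optics.snapshot("side")
cv2.imwrite("pics/s3.png",cv2.resize(s["color"][170:290,180:320,::-1],None,fx=5,fy=5,interpolation=2))
t=optics.snapshot("top")
cv2.imwrite("pics/t3.png",cv2.resize(t["color"][180:310,190:400,::-1],None,fx=3.8,fy=3.8,interpolation=2))
E
```

```text
t: 3.38
ee_pos: [436.7, 14.5, 20.3]
tcp_rot: [2.288, 2.153, 0.0]
force: [-0.1, 0.0, -0.8]
opening: 85.3
t: 3.8
ee_pos: [456.6, 13.3, 20.3]
tcp_rot: [-2.288, -2.153, 0.0]
force: [0.6, -0.3, -0.0]
opening: 85.6
[456.59882077  13.28061785  20.27009706] [ 0.5703406  -0.33262871 -0.02897901]
```

View pics/s3.png

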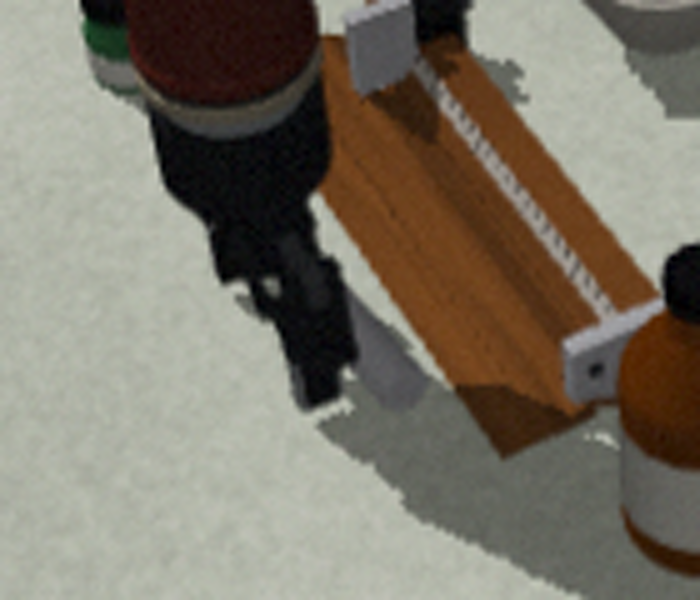

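View pics/t3.png

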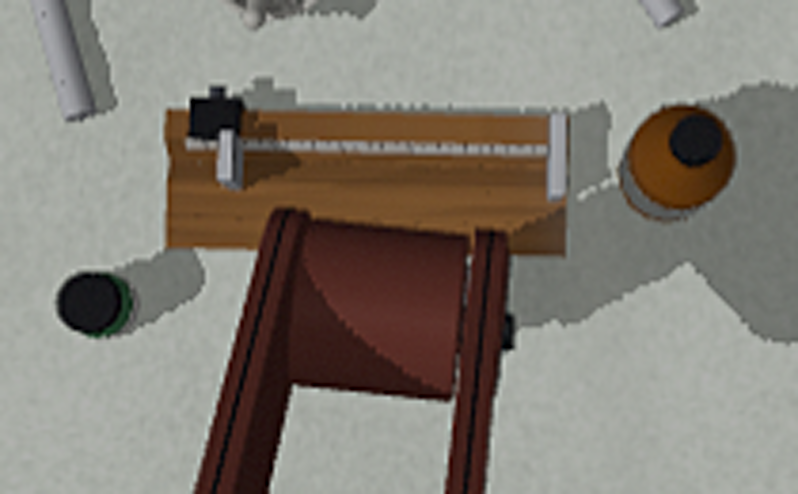

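Side crop: the rod's near end is at about (400,390) and it stays ahead of the finger. The arm hides the rod in the top view.

```bash
python3 - <<'E'
from h import *
s=optics.snapshot("side");O=np.array([581,20.]);psi=-.0605
yb=np.array([-np.sin(psi),np.cos(psi)]);xb=np.array([np.cos(psi),np.sin(psi)])
p=toplane(s,(180+400/5,170+390/5),12.5)[0]; print(p,(p[:2]-O)@xb,(p[:2]-O)@yb)
e=read_state()["ee_pos"];print(e,(e[:2]-O)@xb,(e[:2]-O)@yb)
E
python3 -m jog '[[[100,4,-0.2,0,0,0,0],[100,8,-0.5,0,0,0,0],[100,12,-0.7,0,0,0,0],[100,16,-1,0,0,0,0],[100,20,-1.2,0,0,0,0]]]'
```

```text
[484.79694278 -54.08807296  12.5       ] -91.54745279328466 -79.76925886926435
[456.55157525  13.28894027  20.32395319] -123.81496656856487 -14.22331885402092
t: 4.37
ee_pos: [476.7, 12.1, 20.3]
tcp_rot: [2.288, 2.153, 0.0]
force: [0.7, 0.9, 0.3]
opening: 85.5
```

```bash
python3 -m jog '[[[100,4,-0.2,0,0,0,0],[100,8,-0.5,0,0,0,0],[100,12,-0.7,0,0,0,0],[100,16,-1,0.5,0,0,0],[100,20,-1.2,1,0,0,0]]]'; python3 - <<'E'
from h import *
st=read_state();print(st["ee_pos"],st["force"])
s=optics.snapshot("side")
cv2.imwrite("pics/s4.png",cv2.resize(s["color"][170:290,180:320,::-1],None,fx=5,fy=5,interpolation=2))
t=optics.snapshot("top")
cv2.imwrite("pics/t4.png",cv2.resize(t["color"][180:310,190:400,::-1],None,fx=3.8,fy=3.8,interpolation=2))
t=optics.snapshot("wrist")
cv2.imwrite("pics/w4.png",t["color"][:,:,::-1])
E
```

```text
t: 4.78
ee_pos: [496.3, 10.9, 21.2]
tcp_rot: [-2.287, -2.153, 0.001]
force: [-1.3, -0.1, 0.5]
opening: 85.2
[496.25913769  10.94548004  21.18262788] [-1.26946557 -0.13417882  0.48611786]
```

View pics/s4.png

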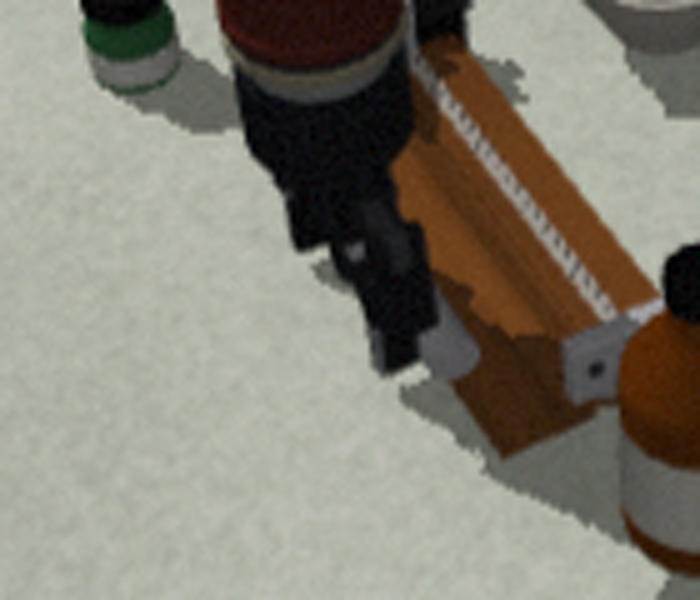

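View pics/w4.png

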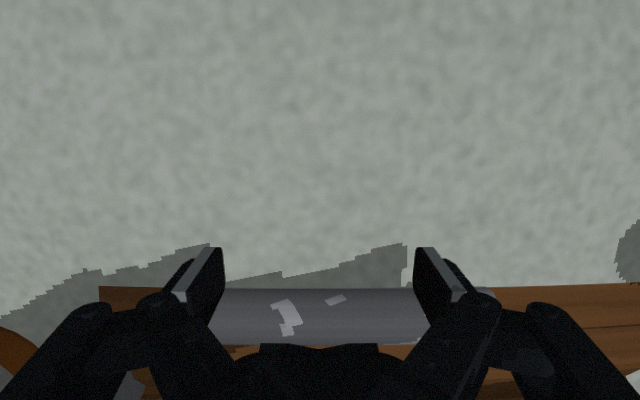

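The wrist view shows the rod lying straight across between the fingers, with its edges level at rows 288 and 343. It is parallel to the board's front edge and at the foot of the ramp. I'll continue up the ramp, rising as I go.

```bash
python3 -m jog '[[[100,3,-0.2,0.5,0,0,0],[100,6,-0.4,1,0,0,0],[100,9,-0.5,1.7,0,0,0],[100,12,-0.7,2.4,0,0,0],[100,15,-0.9,3.1,0,0,0]]]'; python3 -m jog '[[[100,3,-0.2,0.7,0,0,0],[100,6,-0.4,1.5,0,0,0],[100,9,-0.5,2.2,0,0,0],[100,12,-0.7,2.9,0,0,0]]]'; python3 - <<'E'
from h import *
st=read_state();print(st["ee_pos"],st["force"])
O=np.array([581,20.]);psi=-.0605
xb=np.array([np.cos(psi),np.sin(psi)]);print("xb",(st["ee_pos"][:2]-O)@xb)
s=optics.snapshot("side")
cv2.imwrite("pics/s5.png",cv2.resize(s["color"][170:290,180:320,::-1],None,fx=5,fy=5,interpolation=2))
t=optics.snapshot("wrist")
cv2.imwrite("pics/w5.png",t["color"][:,:,::-1])
E
```

```text
t: 5.35
ee_pos: [511.5, 10.0, 24.5]
tcp_rot: [2.288, 2.153, 0.0]
force: [-0.3, 0.3, 0.9]
opening: 85.6
t: 5.68
ee_pos: [523.6, 9.3, 27.4]
tcp_rot: [2.288, 2.153, 0.0]
force: [-1.3, 1.4, 1.3]
opening: 85.1
[523.5615736    9.29587826  27.38945795] [-1.25882738  1.35395609  1.30686179]
xb -56.68613458887366
```

View pics/s5.png

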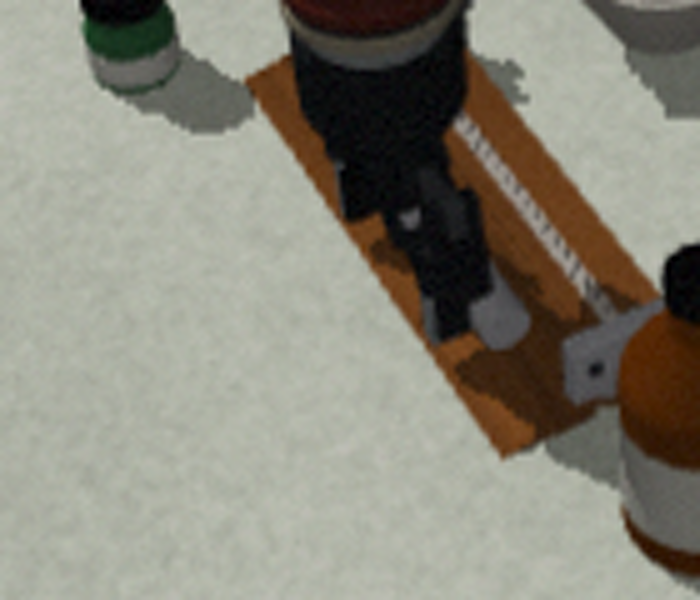

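View pics/w5.png

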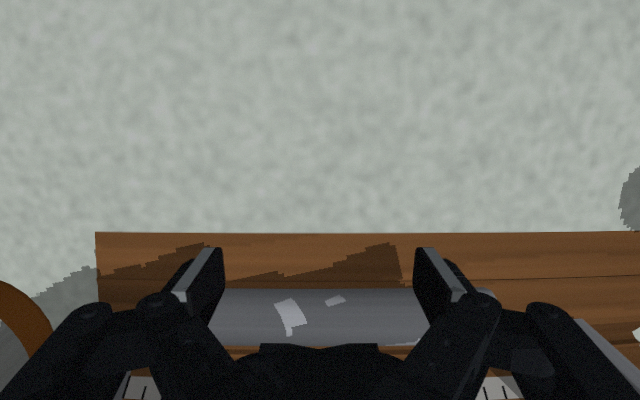

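The wrist view has the rod parallel, with its rear edge at row 289 and the board edge at row 232. In the side crop its end face is at about (512,320).

```bash
python3 - <<'E'
from h import *
s=optics.snapshot("side");w=optics.snapshot("wrist");O=np.array([581,20.]);psi=-.0605
yb=np.array([-np.sin(psi),np.cos(psi)]);xb=np.array([np.cos(psi),np.sin(psi)])
st=read_state();print(st["ee_pos"],st["force"],(st["ee_pos"][:2]-O)@xb)
B=lambda P:[((p[:2]-O)@xb).round(1).tolist()+((p[:2]-O)@yb).round(1).tolist() if 0 else [round((p[:2]-O)@xb,1),round((p[:2]-O)@yb,1),p[2]] for p in P]
print("rod end",B(toplane(s,(180+512/5,170+320/5),20)))
print("board edge wrist",B(toplane(w,[(97,232),(300,232),(600,232)],0)))
print("rod rear edge wrist",B(toplane(w,[(230,289),(400,289)],20)))
print("rod front edge wrist",B(toplane(w,[(230,346),(400,346)],20)))
E
```

```text
[523.54304177   9.28877317  27.38255505] [ 0.11894054 -0.15849303 -0.20472087] -56.704202917716955
rod end [[np.float64(-30.2), np.float64(-74.2), np.float64(20.000000000000114)]]
board edge wrist [[np.float64(-64.7), np.float64(-126.2), np.float64(0.0)], [np.float64(-65.3), np.float64(-23.7), np.float64(0.0)], [np.float64(-64.1), np.float64(130.6), np.float64(0.0)]]
rod rear edge wrist [[np.float64(-46.2), np.float64(-54.4), np.float64(20.0)], [np.float64(-46.2), np.float64(21.9), np.float64(20.0)]]
rod front edge wrist [[np.float64(-14.2), np.float64(-57.3), np.float64(20.0)], [np.float64(-14.2), np.float64(24.6), np.float64(20.0)]]
```

```bash
python3 -m jog '[[[100,3,-0.2,0.5,0,0,0],[100,6,-0.4,1,0,0,0],[100,9,-0.5,1.5,0,0,0],[100,11,-0.7,2,0,0,0],[100,12,-0.7,2,0,0,0]]]'; python3 - <<'E'
from h import *
st=read_state();print(st["ee_pos"],st["force"])
s=optics.snapshot("side")
cv2.imwrite("pics/s6.png",cv2.resize(s["color"][170:290,180:320,::-1],None,fx=5,fy=5,interpolation=2))
t=optics.snapshot("wrist")
cv2.imwrite("pics/w6.png",t["color"][:,:,::-1])
E
```

```text
t: 6.3
ee_pos: [536.0, 8.5, 29.6]
tcp_rot: [2.287, 2.152, 0.001]
force: [-0.9, 0.4, 0.5]
opening: 85.5
[535.97781536   8.50800333  29.57344951] [-0.85139152  0.35079875  0.47601229]
```

View pics/s6.png

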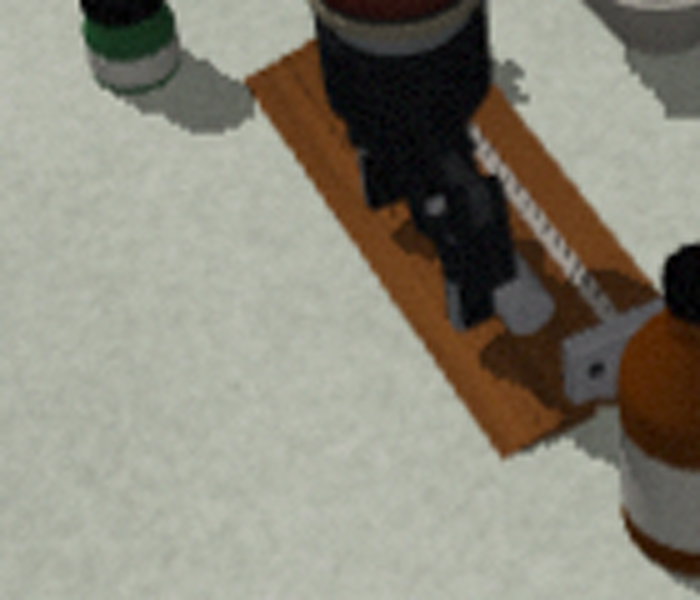

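View pics/w6.png

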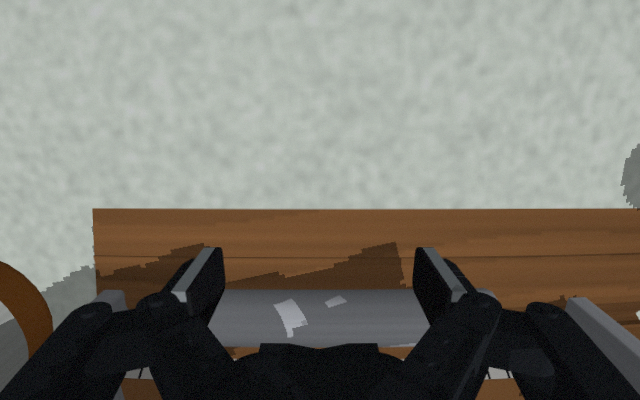

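The rod is now at the lip; its rear edge is still at row 290 in the wrist view, so it is against the fingers. I'll nudge it over in small steps.

```bash
python3 -m jog '[[[100,1.5,-0.1,0,0,0,0],[100,3,-0.2,0,0,0,0],[100,4.5,-0.3,0,0,0,0],[100,5,-0.3,0,0,0,0]]]'; python3 - <<'E'
from h import *
st=read_state();print(st["ee_pos"],st["force"])
t=optics.snapshot("wrist")
cv2.imwrite("pics/w7.png",t["color"][:,:,::-1])
E
```

```text
t: 6.73
ee_pos: [540.7, 8.3, 29.4]
tcp_rot: [2.288, 2.153, 0.001]
force: [-0.4, -0.3, 0.9]
opening: 85.5
[540.66575311   8.27084923  29.42438435] [-0.37111979 -0.25673504  0.94047423]
```

View pics/w7.png

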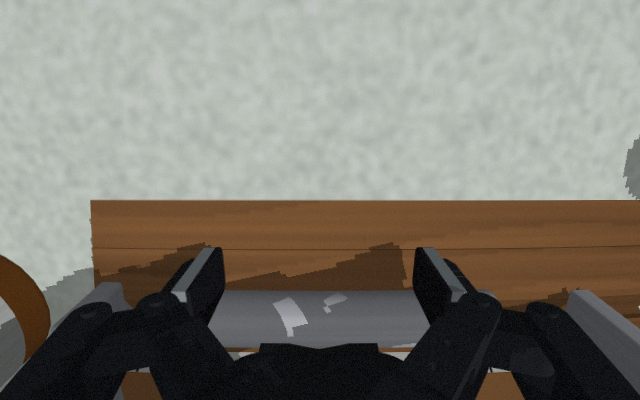

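```bash
python3 -m jog '[[[100,1.5,-0.1,0,0,0,0],[100,3,-0.2,0,0,0,0],[100,3,-0.2,0,0,0,0],[100,3,-0.2,0,0,0,0]]]'; python3 - <<'E'
from h import *
st=read_state();print(st["ee_pos"],st["force"])
t=optics.snapshot("wrist")
cv2.imwrite("pics/w8.png",t["color"][:,:,::-1])
s=optics.snapshot("side")
cv2.imwrite("pics/s8.png",cv2.resize(s["color"][170:290,180:320,::-1],None,fx=5,fy=5,interpolation=2))
E
```

```text
t: 7.12
ee_pos: [543.3, 8.1, 29.3]
tcp_rot: [2.288, 2.153, 0.0]
force: [-0.7, -0.4, -0.0]
opening: 85.3
[543.31083145   8.06819425  29.30778036] [-0.67027756 -0.38594659 -0.00722626]
```

View pics/w8.png

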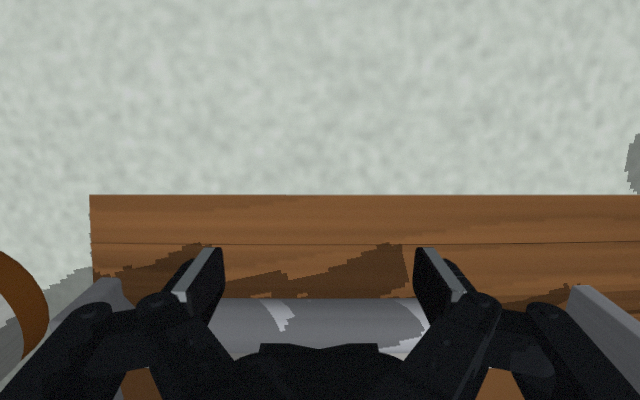

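View pics/s8.png

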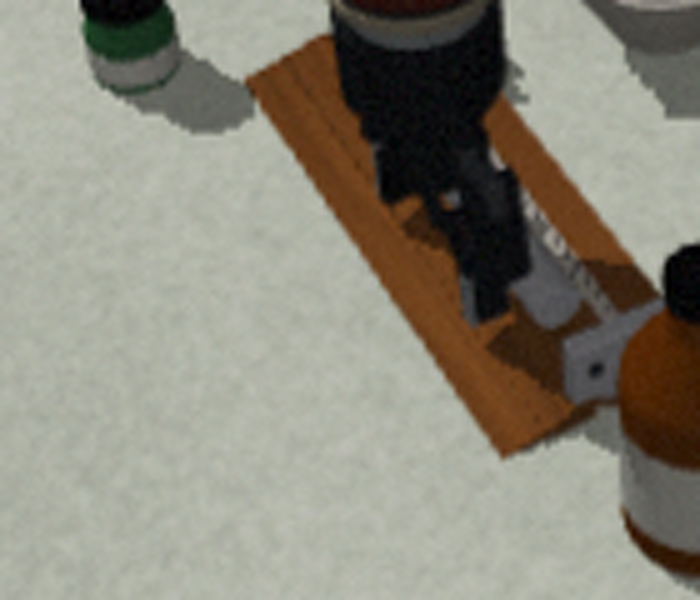

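In the wrist view the rod has dropped away from the fingers: its rear edge is now at row 298 and the glints have turned. I'll back off, rise and check.

```bash
python3 -m jog '[[[100,-10,0.6,3,0,0,0],[100,-25,1.2,15,0,0,0],[100,-30,1,45,0,0,0],[100,-35,0,80,0,0,0],[100,-35,0,110,0,0,0]]]';python3 -m jog '[[[50,-10,30,10,0,0,0],[0,-10,65,20,0,0,0],[0,-10,100,20,0,0,0],[0,-10,135,20,0,0,0],[0,-5,165,20,0,0,0]]]'; python3 - <<'E'
from h import *
st=read_state();print(st["ee_pos"],st["force"])
for n,b in (("side",(170,290,180,320)),("top",(190,270,220,360))):
    s=optics.snapshot(n); cv2.imwrite(f"pics/{n}9.png",cv2.resize(s["color"][b[0]:b[1],b[2]:b[3],::-1],None,fx=5,fy=5,interpolation=2))
E
```

```text
t: 7.63
ee_pos: [506.8, 8.2, 140.3]
tcp_rot: [-2.287, -2.152, 0.002]
force: [1.0, 0.4, 0.3]
opening: 85.7
t: 8.05
ee_pos: [502.5, 175.1, 159.8]
tcp_rot: [-2.288, -2.153, -0.001]
force: [0.6, 0.7, 0.4]
opening: 26.0
[502.50211739 175.13991633 159.80012606] [0.55018833 0.66480156 0.37928646]
```

View pics/side9.png

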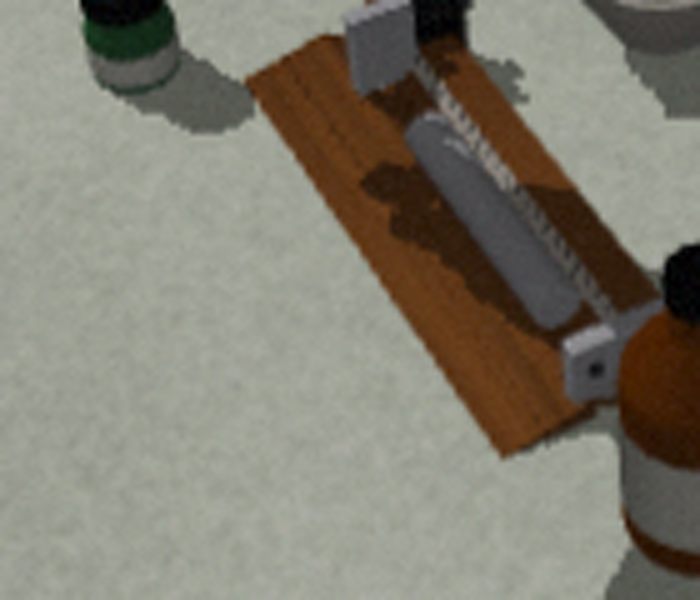

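View pics/top9.png

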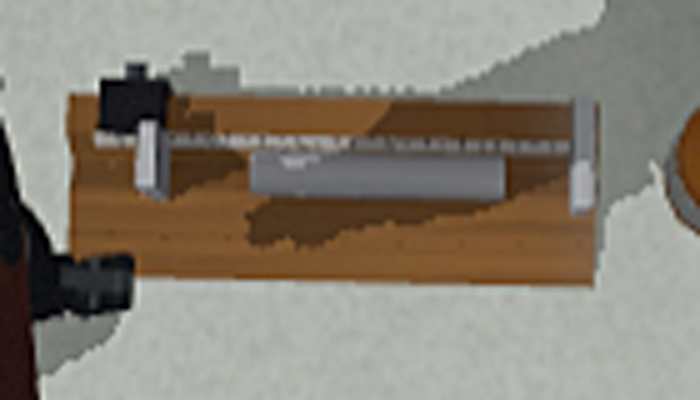

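Both views show the rod in the V. In the top crop its ends are at (250,174) and (505,178); the jaw's back top edge is at (137,122)–(137,190). Next I'll measure the seating and the jaw.

```bash
cat >> h.py <<'E'
O=np.array([581,20.]);psi=-.0605
yb=np.array([-np.sin(psi),np.cos(psi)]);xb=np.array([np.cos(psi),np.sin(psi)])
def B(P): return np.c_[(P[:,:2]-O)@xb,(P[:,:2]-O)@yb,P[:,2]].round(1).tolist()
def W(b): return (O+b[0]*xb+b[1]*yb).round(1)
E
python3 - <<'E'
from h import *
t=optics.snapshot("top"); s=optics.snapshot("side")
T=lambda l:[(220+x/5,190+y/5) for x,y in l]; S=lambda l:[(180+x/5,170+y/5) for x,y in l]
print("rod top",B(toplane(t,T([(250,174),(505,178)]),20)))
print("rod side ends",B(toplane(s,S([(558,310),(425,130)]),20)))
print("stop face (z45) top",B(toplane(t,T([(571,100),(571,190)]),45)))
print("jaw back top edge",B(toplane(t,T([(140,122),(137,190)]),62.5)))
print("jaw side top edge corners",B(toplane(s,S([(345,13),(408,-5)]),62.5)))
print("V edges top view: front x=-16 proj", proj(t,[list(W((-16,0)))+[11],list(W((0,0)))+[3],list(W((37,0)))+[29],list(W((-63,0)))+[0]]).round(1), proj(t,[list(W((-4.6,y)))+[20.1] for y in (-83,57)]))
st=read_state();print(B(st["ee_pos"][None]),st["opening"])
E
```

```text
rod top [[-6.9, 64.1, 20.0], [-6.1, -77.5, 20.0]]
rod side ends [[-8.8, -79.7, 20.0], [-8.2, 60.9, 20.0]]
stop face (z45) top [[33.9, -112.4, 45.0], [-15.6, -112.9, 45.0]]
jaw back top edge [[13.7, 119.2, 62.5], [-23.0, 118.8, 62.5]]
jaw side top edge corners [[-21.8, 116.1, 62.5], [11.4, 112.2, 62.5]]
V edges top view: front x=-16 proj [[293.1 229. ]
 [293.5 223.8]
 [293.4 209.2]
 [292.8 246.2]] [[323.00306462 225.10206504]
 [272.56443493 224.03050206]]
[[-87.2, 148.7, 159.1]] -0.05028573308276976
```

```bash
python3 - <<'E'
from h import *
e=read_state()["ee_pos"]; print(e, W((-6.5,150)), W((-6.5,150))-e[:2])
E
```

```text
[502.91923484 173.74724107 159.1482274 ] [583.6 170.1] [80.68076516 -3.64724107]
```

```bash
python3 -m jog '[[[0,35,-1,0,0,0,0],[0,65,-3,-10,0,0,0],[0,80,-3.6,-35,0,0,0],[0,80.7,-3.6,-65,0,0,0],[0,80.7,-3.6,-75,0,0,0]]]';python3 -m jog '[[[0,0,0,-10,0,0,0],[0,0,0,-16,0,0,0],[0,0,0,-20,0,0,0],[0,0,0,-20,0,0,0]]]'; python3 - <<'E'
from h import *
st=read_state();print(st["ee_pos"],st["force"],B(st["ee_pos"][None]))
for n,b in (("side",(120,250,180,320)),("top",(180,260,200,340)),("wrist",(0,400,0,640))):
    s=optics.snapshot(n); f=5 if n!="wrist" else 1; cv2.imwrite(f"pics/{n}10.png",cv2.resize(s["color"][b[0]:b[1],b[2]:b[3],::-1],None,fx=f,fy=f*(.92 if n=="side" else 1),interpolation=2))
E
```

```text
t: 8.67
ee_pos: [582.1, 167.2, 79.8]
tcp_rot: [-2.288, -2.148, 0.009]
force: [-1.2, 0.2, -1.2]
opening: -0.2
t: 9.0
ee_pos: [583.8, 169.4, 64.5]
tcp_rot: [2.288, 2.153, 0.0]
force: [-0.1, -0.3, -0.5]
opening: -0.1
[583.76337774 169.40643327  64.54076456] [-0.08813712 -0.33651391 -0.48471836] [[-6.3, 149.3, 64.5]]
```

View pics/side10.png

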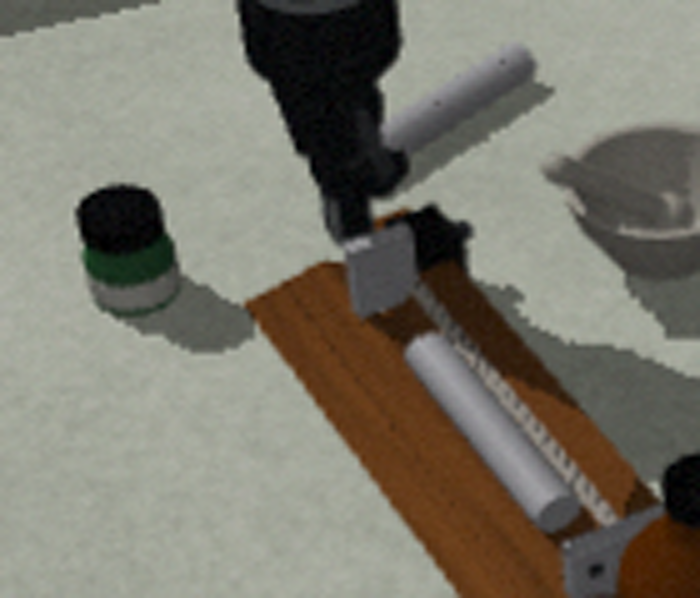

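View pics/wrist10.png

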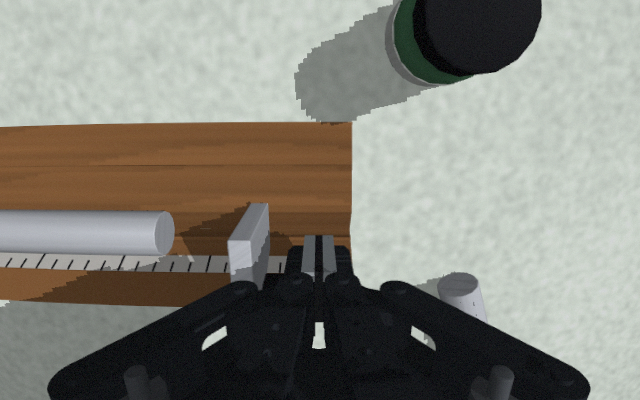

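View pics/top10.png

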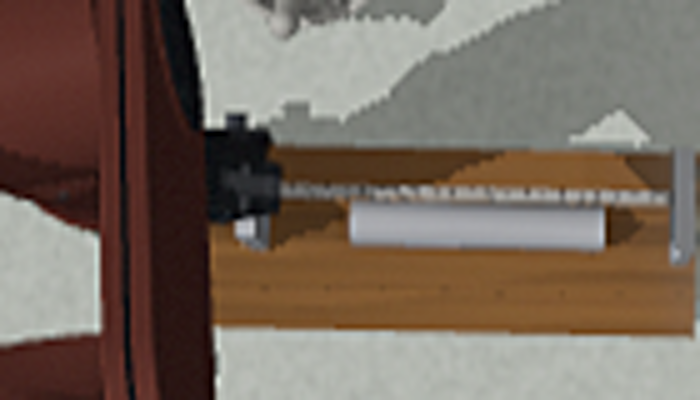

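The shut fingers stand behind the jaw. In the wrist view the jaw back is at column 268 and the finger at 285, clear of the saddle. I'll push towards board -y and watch the force.

```bash
python3 -m jog '[[[0,-0.2,-4,0,0,0,0],[0,-0.5,-8,0,0,0,0],[0,-0.7,-12,0,0,0,0],[0,-1,-16,0,0,0,0],[0,-1.2,-20,0,0,0,0]]]';python3 -m jog '[[[0,-0.2,-4,0,0,0,0],[0,-0.5,-8,0,0,0,0],[0,-0.7,-12,0,0,0,0],[0,-1,-16,0,0,0,0],[0,-1.2,-20,0,0,0,0]]]'; python3 - <<'E'
from h import *
st=read_state();print(st["ee_pos"],st["force"],B(st["ee_pos"][None]))
for n,b in (("side",(120,250,180,320)),("wrist",(0,400,0,640))):
    s=optics.snapshot(n); f=5 if n!="wrist" else 1; cv2.imwrite(f"pics/{n}11.png",cv2.resize(s["color"][b[0]:b[1],b[2]:b[3],::-1],None,fx=f,fy=f*(.92 if n=="side" else 1),interpolation=2))
E
```

```text
t: 9.57
ee_pos: [583.0, 149.3, 64.7]
tcp_rot: [2.288, 2.153, 0.001]
force: [0.6, 1.8, 1.9]
opening: 0.4
t: 9.98
ee_pos: [581.6, 129.1, 64.4]
tcp_rot: [2.288, 2.153, 0.0]
force: [-0.1, 1.7, 1.3]
opening: 0.1
[581.63871694 129.12672931  64.38925961] [-0.11907209  1.67339958  1.33903307] [[-6.0, 109.0, 64.4]]
```

View pics/side11.png

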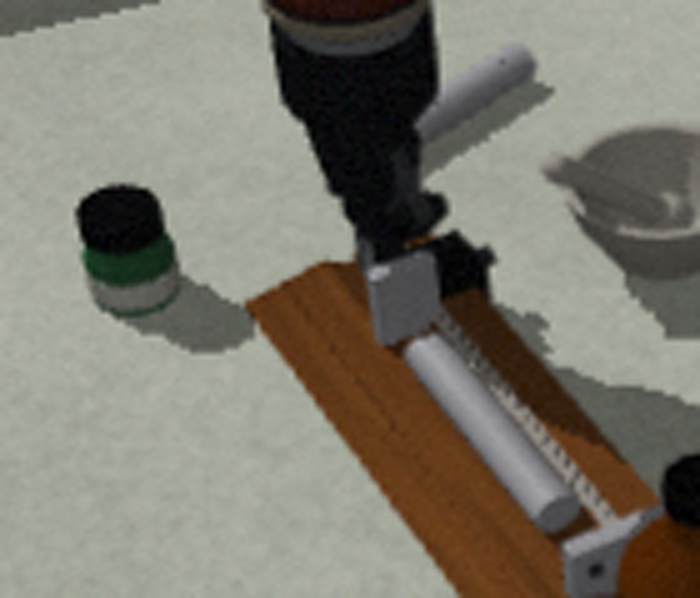

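View pics/wrist11.png

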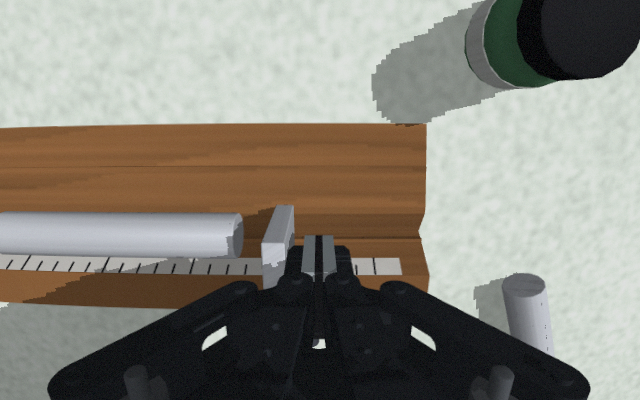

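```bash
python3 -m jog '[[[0,-0.2,-4,0,0,0,0],[0,-0.5,-8,0,0,0,0],[0,-0.7,-12,0,0,0,0],[0,-1,-16,0,0,0,0],[0,-1.2,-20,0,0,0,0]]]';python3 -m jog '[[[0,-0.2,-4,0,0,0,0],[0,-0.5,-8,0,0,0,0],[0,-0.7,-12,0,0,0,0],[0,-1,-16,0,0,0,0],[0,-1.2,-20,0,0,0,0]]]'; python3 - <<'E'
from h import *
st=read_state();print(st["ee_pos"],st["force"],B(st["ee_pos"][None]))
for n,b in (("side",(120,250,180,320)),("wrist",(0,400,0,640))):
    s=optics.snapshot(n); f=5 if n!="wrist" else 1; cv2.imwrite(f"pics/{n}12.png",cv2.resize(s["color"][b[0]:b[1],b[2]:b[3],::-1],None,fx=f,fy=f*(.92 if n=="side" else 1),interpolation=2))
E
```

```text
t: 10.5
ee_pos: [580.1, 109.1, 64.1]
tcp_rot: [-2.288, -2.153, 0.0]
force: [0.1, 1.9, -0.6]
opening: -0.2
t: 10.92
ee_pos: [578.9, 89.2, 64.1]
tcp_rot: [-2.288, -2.153, 0.0]
force: [-0.5, 3.1, -0.5]
opening: 0.1
[578.88332368  89.16422363  64.14642899] [-0.48975226  3.12455565 -0.51275273] [[-6.3, 68.9, 64.1]]
```

View pics/side12.png

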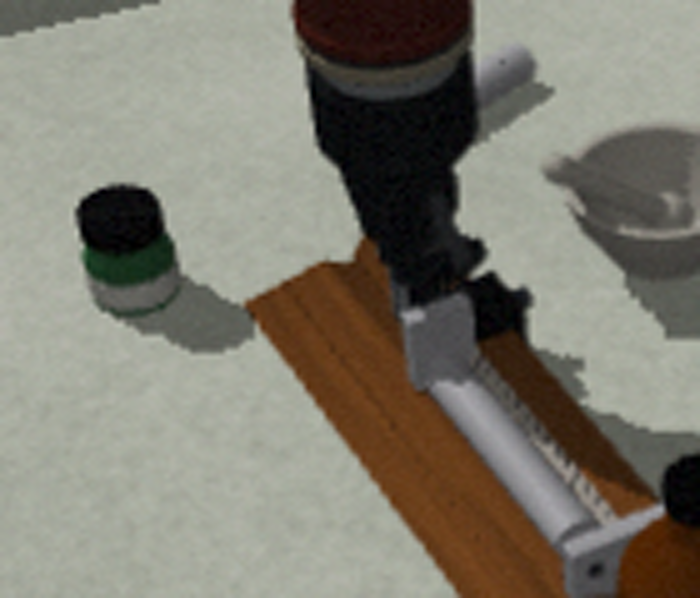

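View pics/wrist12.png

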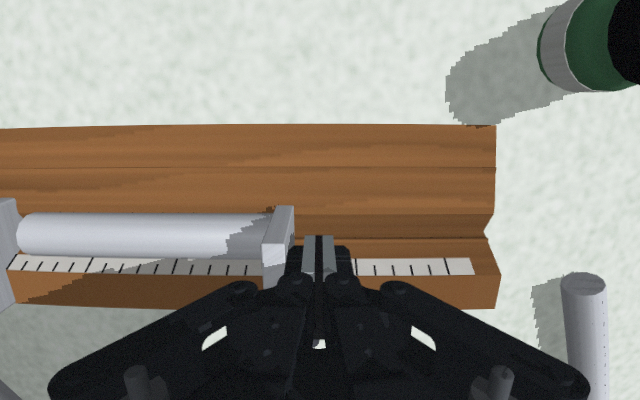

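The jaw is now on the rod and pushing it (3 N). In the wrist view the rod's far end is at (18,235), close to the stop. I'll take smaller steps.

```bash
for i in 1 ; do python3 -m jog '[[[0,-0.1,-2,0,0,0,0],[0,-0.2,-4,0,0,0,0],[0,-0.4,-6,0,0,0,0]]]'; done; python3 - <<'E'
from h import *
st=read_state();print(st["ee_pos"],st["force"],B(st["ee_pos"][None]))
s=optics.snapshot("wrist");cv2.imwrite("pics/w13.png",s["color"][:,:,::-1])
s=optics.snapshot("top");cv2.imwrite("pics/t13.png",cv2.resize(s["color"][190:270,220:360,::-1],None,fx=5,fy=5,interpolation=2))
E
```

```text
t: 11.27
ee_pos: [578.7, 83.5, 64.3]
tcp_rot: [-2.288, -2.153, -0.0]
force: [0.3, 2.9, -0.1]
opening: 0.1
[578.729551    83.53475181  64.30054647] [ 0.25307113  2.85255646 -0.10832396] [[-6.1, 63.3, 64.3]]
```

View pics/w13.png

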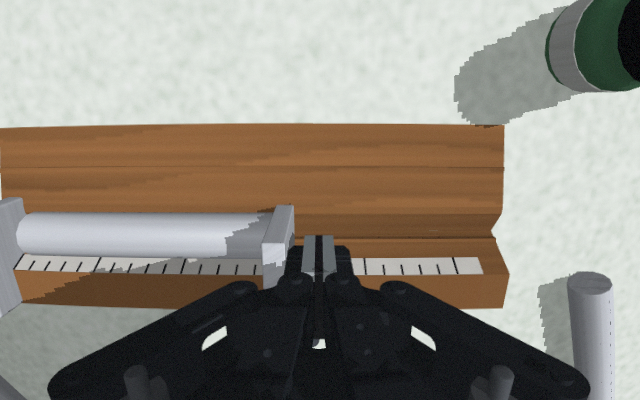

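View pics/t13.png

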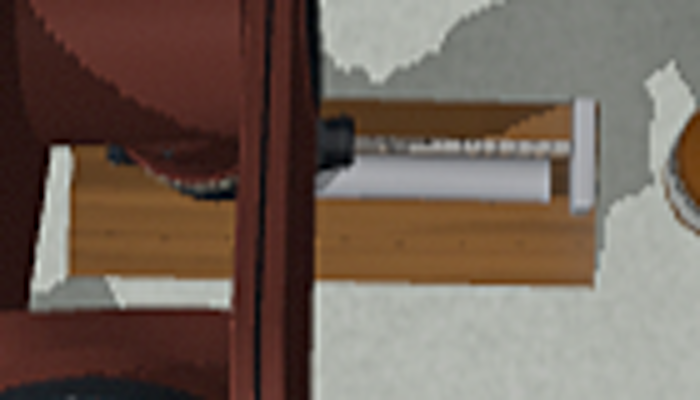

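Top crop: the rod's end is at column 551 and the stop's face edge at about 570, so roughly 9 mm remain.

```bash
python3 -m jog '[[[0,-0.1,-1.5,0,0,0,0],[0,-0.2,-3,0,0,0,0],[0,-0.3,-4.5,0,0,0,0],[0,-0.4,-6,0,0,0,0]]]'; python3 -m jog '[[[0,0,-1,0,0,0,0],[0,0,-1,0,0,0,0]]]'; python3 -m jog '[[[0,0,-1,0,0,0,0],[0,0,-1,0,0,0,0]]]'; python3 - <<'E'
from h import *
st=read_state();print(st["ee_pos"],st["force"],B(st["ee_pos"][None]))
s=optics.snapshot("top");cv2.imwrite("pics/t14.png",cv2.resize(s["color"][200:250,280:350,::-1],None,fx=10,fy=10,interpolation=2))
E
```

```text
t: 11.7
ee_pos: [578.3, 77.5, 64.3]
tcp_rot: [2.288, 2.153, 0.0]
force: [-0.2, 1.9, -1.5]
opening: 0.1
t: 11.87
ee_pos: [578.3, 76.3, 64.3]
tcp_rot: [2.288, 2.153, -0.0]
force: [-1.4, 2.4, -0.9]
opening: 0.0
t: 12.03
ee_pos: [578.3, 75.4, 64.3]
tcp_rot: [-2.288, -2.153, 0.0]
force: [-0.4, 1.1, 0.3]
opening: 0.1
[578.25710914  75.35936943  64.28624138] [-0.42504678  1.12931743  0.34728474] [[-6.1, 55.1, 64.3]]
```

View pics/t14.png

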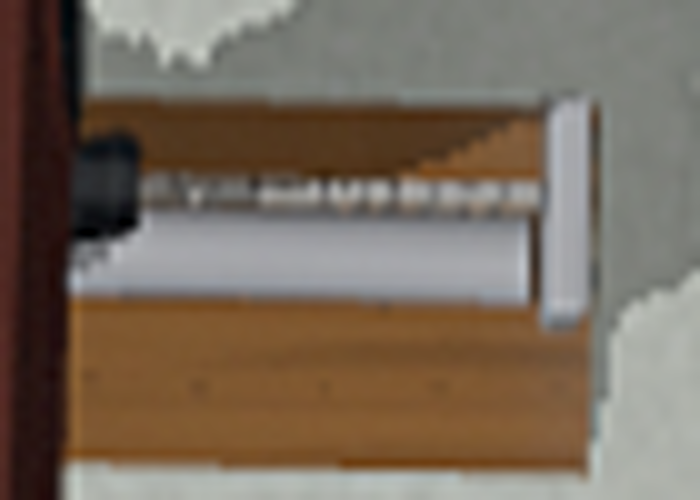

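About 1.3 px (3 mm) is left. I'll go on in 1 mm and then 0.5 mm steps, watching for a force rise.

```bash
python3 -m jog '[[[0,0,-1,0,0,0,0],[0,-0.1,-2,0,0,0,0]]]'; python3 -m jog '[[[0,0,-0.5,0,0,0,0],[0,0,-0.5,0,0,0,0]]]';  python3 -m jog '[[[0,0,-0.5,0,0,0,0],[0,0,-0.5,0,0,0,0]]]';  python3 -m jog '[[[0,0,-0.5,0,0,0,0],[0,0,-0.5,0,0,0,0]]]'
```

```text
t: 12.25
ee_pos: [578.1, 73.6, 64.3]
tcp_rot: [-2.288, -2.153, 0.0]
force: [-0.3, 2.4, 0.0]
opening: -0.1
t: 12.42
ee_pos: [578.1, 72.9, 64.3]
tcp_rot: [-2.288, -2.153, 0.0]
force: [-0.7, 0.9, -0.2]
opening: 0.1
t: 12.58
ee_pos: [578.1, 72.5, 64.3]
tcp_rot: [-2.288, -2.153, 0.0]
force: [-1.4, 2.7, -0.3]
opening: -0.0
t: 12.75
ee_pos: [578.1, 72.1, 64.3]
tcp_rot: [-2.288, -2.153, 0.0]
force: [-1.2, 2.6, 0.2]
opening: -0.0
```

```bash
for i in 1; do python3 -m jog '[[[0,0,-0.5,0,0,0,0],[0,0,-0.5,0,0,0,0]]]'; python3 -m jog '[[[0,0,-0.5,0,0,0,0],[0,0,-0.5,0,0,0,0]]]';  python3 -m jog '[[[0,0,-0.5,0,0,0,0],[0,0,-0.5,0,0,0,0]]]'; done | grep -E "ee_pos|force";python3 - <<'E'
from h import *
s=optics.snapshot("top");cv2.imwrite("pics/t15.png",cv2.resize(s["color"][200:250,280:350,::-1],None,fx=10,fy=10,interpolation=2))
E
```

```text
ee_pos: [578.1, 72.0, 64.3]
force: [-1.6, 4.7, 1.1]
ee_pos: [578.1, 71.9, 64.3]
force: [-1.9, 7.5, 1.2]
ee_pos: [578.1, 71.9, 64.3]
force: [-2.0, 9.1, 0.8]
```

View pics/t15.png

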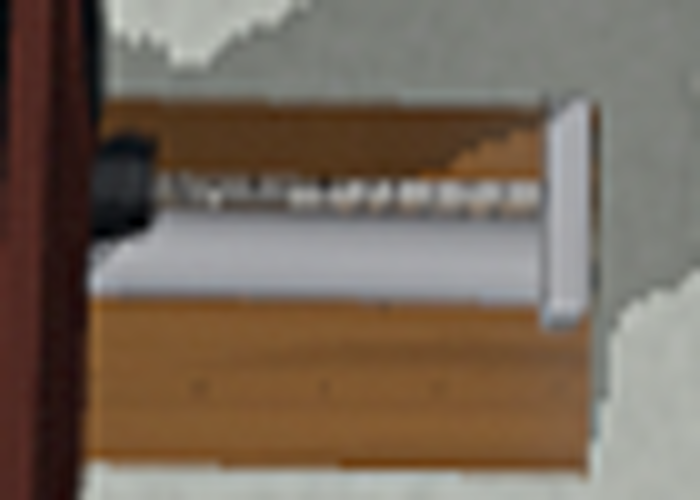

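Closed: the TCP has stopped at y 71.9 while the force climbs to 9 N, and the rod's end is on the stop at column 541. I'll back off straight, rise and check.

```bash
python3 -m jog '[[[0,0.2,3,0,0,0,0],[0,0.5,9,0,0,0,0],[0,1.2,20,0,0,0,0],[0,1.5,25,10,0,0,0],[0,1.5,25,35,0,0,0]]]';python3 -m jog '[[[0,-10,20,35,0,0,0],[0,-40,40,60,0,0,0],[0,-70,60,70,0,0,0],[0,-100,85,70,0,0,0],[0,-130,110,70,0,0,0]]]'; python3 -m jog '[[[0,0,40,0,0,0,0],[0,0,60,0,0,0,0],[0,0,60,0,0,0,0]]]'; python3 - <<'E'
from h import *
for n,b in (("side",(160,280,200,340)),("top",(190,270,220,360))):
    s=optics.snapshot(n); cv2.imwrite(f"pics/{n}16.png",cv2.resize(s["color"][b[0]:b[1],b[2]:b[3],::-1],None,fx=5,fy=5,interpolation=2))
E
```

```text
t: 13.72
ee_pos: [577.0, 96.7, 96.5]
tcp_rot: [-2.283, -2.151, 0.008]
force: [-0.3, 0.8, 0.2]
opening: 0.2
t: 14.13
ee_pos: [449.5, 206.7, 171.8]
tcp_rot: [2.287, 2.151, 0.006]
force: [-0.3, 0.3, -1.1]
opening: 0.2
t: 14.38
ee_pos: [449.2, 269.4, 170.9]
tcp_rot: [2.283, 2.158, 0.005]
force: [0.9, 0.4, -0.1]
opening: 0.0
```

View pics/side16.png

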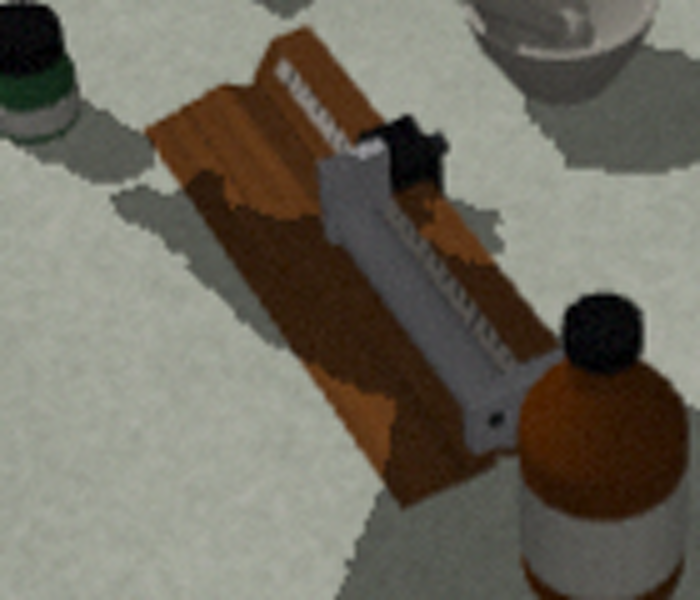

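View pics/top16.png

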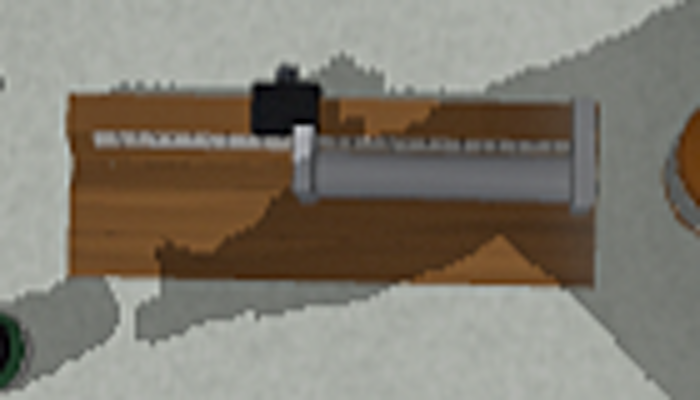

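```bash
python3 - <<'E'
from h import *
t=optics.snapshot("top")
T=lambda l:[(220+x/5,190+y/5) for x,y in l]
print("rod axis",B(toplane(t,T([(318,175),(570,180)]),20)))
print("jaw face z62.5",B(toplane(t,T([(313,130)]),62.5)),"stop z45",B(toplane(t,T([(571,150)]),45)))
print(read_state()["force"])
print(job.sign_off())
E
```

```text
rod axis [[-6.6, 26.3, 20.0], [-6.4, -113.6, 20.0]]
jaw face z62.5 [[11.4, 26.3, 62.5]] stop z45 [[6.3, -112.7, 45.0]]
[ 0.16844119  0.0963774  -0.01725199]
the job is handed in; nothing more can be done
None
```

The rod is down in the V-trough, closed up between the cursor's jaw and the zero stop. I handed the job in at about 14.5 s, with no verdict reported.

I rolled the nearest rod up the ramp and over the lip with the open fingertips, at forces of about 1–2 N. Then I pushed the jaw's back with the fingers shut. It took about 3 N until the rod met the stop, where the TCP stopped moving and I pushed to 9 N. I then backed the arm off clear.

**Last checks, from the top view:**
- **Gaps:** none visible at either end of the rod. The jaw face at board y 26.3 mm and the stop at -112.7 mm give a gap of about 139 mm, against the 140 mm rod.
- **Parallel:** the rod lies parallel to the trough within about 0.002 rad.
- **Bystanders:** the bottle, jar and mortar were never touched and look unmoved. I did not measure them again.

**One disagreement:** the rod's axis measured at board x -6.5 mm, where the seat is at -4.6 mm. The jaw and stop measured off by a similar 2 mm or so, which is within the camera calibration. I took it as an error in my estimate of the board's position, not a badly seated rod. I did not measure the rod's height separately.

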